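Clip the driver module onto its rail

TASK

Fit the loose grey driver module onto the steel rail on the optical table, midway in the free stretch between the module already there and the end clamp: pick it up, hook its fixed lip under the rail's near edge with the far end held up, then rock the far end down until the sprung foot clicks under the far edge and the module sits flat and square on the rail, and let go. Feel for the rail and do not force it (keep well under 30 N on the rail), and leave the other things on the table where they are.

Things in the scene. Friction and masses are not known exactly. Their poses are not given: they have to be found in the camera images.
- module: Loose grey rail module, 0.2 to 0.3 kg. Base 90 (x) x 40 (y) x 28 mm high; on it a taller part, x = -40 to 5, full width, top z = 48: grip this across the 40 mm. Low shoulder at the +x end. Origin: centre of the flat underside, z up, -x to the lip end, +x to the sprung foot. Stands on lip and foot, origin 11 mm above the table, lip end roughly facing the robot.
- lip (a point): Tip of the fixed lip, mid-width (module x = -15.5, z = -6.8 mm). The lip is 34 mm wide (y), 11 mm deep: a leg from x = -24 to -19.5 under the module, from which a tongue points to +x as far as x = -15.5; the tongue's upper face slopes from z = -4.6 at the leg to z = -6.8 at the tip, so the flange enters between it and the underside.
- foot (a joint): Slide (m) of the black sprung foot under the module's +x end: 0 = sprung fully out, up to 0.0045 pushed back (to module +x). 900 N/m, 4 N preload, slippery. Pressed down on the rail's far edge it is pushed back about 3 mm (6 to 10 N on the press place), then snaps under the edge and returns to 0.
- nose (a point): Tip of the foot's nose (module x = 13, z = -4 mm, its catching face); the nose points to -x, is 22 mm wide, and a ramp runs from z = -5 to z = -10.5 at x = 18. With the lip hooked and the nose resting on the far edge the module leans 13 to 17 deg, far end up, and stays so if let go; tilted 20 deg the nose is clear.
- press (a point): Place to press down: on the low shoulder at the foot end of the module (module x = 27, z = 28 mm), flat from x = 5 to 45 and 40 mm wide. As the leaning module rocks down about the near edge this point moves down about 11 mm and also about 6 mm along the mount's +x: a fingertip that presses straight down drags on it, one that goes along presses true.
- mount: Fixed aluminium plate 90 (x) x 230 (y) x 6 mm on the table; origin centre of its underside, x roughly away from the robot, z up. Carries a steel top-hat rail along y, 220 long, 35 wide, top z = 30. The rail is held in slotted feet and lies up to 13 mm nearer or farther (mount x) than the plate's middle; this offset is not reported: find it by touch or sight. It does not shift under 30 N.
- near_edge (a point): Where the rail's near edge would be were the rail centred on the plate (mount x = -17.5, y = -22, z = 30 mm, top of the flange); the true edge is within 13 mm of it in mount x. Both edge flanges are 3 mm thick (underside z = 27) and stick out 5 mm from the rail's side walls; below them it is clear down to z = 6 (15 at the feet, near y = -98 and 98).
- slot (a point): Middle of the free stretch of rail, at rail-top height (mount x = 0, y = -22, z = 30 mm; its x is the middle of the plate, not of the rail). The module belongs here in y, its x axis along the mount's x, lip on the near (-x) edge. Neighbours on the rail: a like module at y = 55 to 100, top at z = 78; an end clamp at y = -99 to -109, top z = 50.
- scope_corner (a point): Fixed: corner nearest to the robot and to the work of the big microscope that stands on the table to the left (it fills x > 0.33, y > 0.28, taller than 0.4 m). The arm may start beyond it: fold in towards the base before swinging past.
- filter_cube: Bystander: black optical filter cube, 42 x 41 x 36 mm, loose; origin at the centre of its underside.
- objective_case: Bystander: clear-topped round case, 44 mm across, 72 high, loose.
- screw_tin: Bystander: small flat tin, 49 x 67 x 24 mm, loose.
- post_clamp: Bystander: black slotted clamp fork, 28 x 64 x 13 mm, loose.
- hex_key: Bystander: L-shaped hex key, 30 x 88 x 5 mm, loose.
- pen: Bystander: pen, 122 mm long, 10 mm thick, loose.

How it is judged:
By the outcome, as a careful person would: the job done as asked, in the order asked, and still so for the second after the job is handed in, with the robot touching nothing.
It also fails if it takes over 51 s, if anything falls off the work surface, if the arm or the gripper's body presses on something with over 40 N, if the wrist force passes 120 N, or if a joint passes its speed limit or range.

ROBOT

A 6-joint arm with a two-finger parallel gripper is mounted at the origin on a cart in front of the work surface, level with it; the furniture and walls round the work are solid. World frame = base frame: x ahead of the robot, y to its left, z up, the work surface at z = 0. Lengths are in m, angles in rad, forces in N, time in s.
With the tool pointing down it reaches from about 0.25 to 0.725 m from the base axis. Payload 4 kg.
Tool frame: the origin (TCP) lies midway between the tips of the shut fingers; the grasp point (between the pads) lies 19 mm behind it; z points along the fingers, y is the line along which they close (so a half turn about z gives the same grasp; the last joint's range is limited). The gripper opens to 85 mm and grips with 20 to 120 N. Pads are 22 mm wide; open, the fingers measure 114 mm over their backs; the gripper's body (76 mm by 85 mm) begins 54 mm behind the grasp point. The pads swing forward as they close: fully open they stand 13 mm farther back than shut.
Start: joints at [1.215, 0.241, 0.005, 1.335, 0, 1.571], TCP at [0.174, 0.469, 0.231] pointing down, gripper open.
Joint ranges: [-2.72, 2.72], [-1.05, 1.87], [-1.09, 1.28], [-1.99, 2.15], [-1.42, 1.44], [-3.14, 3.14]. Speed limits (rad/s): [2.79, 2.79, 3.14, 3.14, 3.14, 3.14].

INTERFACE

Orientations are given as a unit quaternion [x, y, z, w].
In Python, from workcell import get_obs, camera, job_done, silhouettes gives the robot as it stands. The module is installed in compiled form; this text tells all that it offers.
- The arm moves only by the tool drive_tool, never from a script. Its argument "increments" is a list of rows, each a list of 3 entries, a list of its own where there are three numbers: the shift along the world's x, y, z in mm, then the turn, a rotation vector about the world's x, y, z in degrees, then the opening, from 0 (shut) to 1 (fully open). A call has 1 to 8 rows; each row shifts and turns the commanded pose from where the row before left it; what a row does not reach is not made up. A row lasts 1/12 s, in which the tool goes at most 41.7 mm and 7.16 degrees, less where a joint would pass 70% of its speed; a pose out of reach is approached as far as the arm can. A call is refused whole if a number of a shift passes 41.7 or a number of a turn 7.16, either way. A call with a gripper value outside its range is refused whole. The fingers move at their own pace and stop on an object; the grip force is fixed at half the most. Time passes only in rows, so rows that do not move let the fingers close. It gives the time, the measured TCP pose, the force, the opening and the grip force at its end, in the units of the state.
- get_obs(): the state, without advancing time (a new reading comes with each control period).
- camera(name): name is "side" or "top" or "wrist"; returns a dict with "image" (420x560x3 uint8, red, green, blue), "K" (3x3 intrinsics, pixels), "k1" (the pictures are not rectified: a ray, as slopes to the right and down, at radius r is drawn at 1 + k1 r^2 times it, then the intrinsics apply), "view" (4x4, takes a point from world to camera coordinates). Camera axes: x right, y down, z forward; pixel columns grow to the right and rows downward; lengths in m; the calibration is good to about 2 mm. A picture is of the moment at which its call begins. There is no depth.
- job_done(): hands the job in; it is judged then, once.
Trained networks look in a picture, given as the dict that the camera call returned (one of the last four; its "shot" number tells which), for a name from the list of things; names that differ only in an ending like _2 or _b are one class to them, and where a whole thing is asked for, a point or a joint stands for the part that bears it (a point fixed in the world has none). Each returns a list of dicts, best first, with "conf" (0 to 1); they miss things now and then, are a little off and sometimes report something else, mostly with a low value. They report only what shows in the picture. A call takes as long as a camera call.
- silhouettes(query, picture): "region" (420x560 bool, what is visible of it) and "bbox" ([left, top, right, bottom] in pixels, round what is visible of it).
The state is a dict: "clock": time; "joint_pos": joint angles; "joint_vel": joint speeds; "tau": joint torques, N m; "eef_pos": TCP position; "tool_rot": TCP orientation; "ft_force": force on the tool from outside, world axes, zero at the start; "ft_torque": the same for the moment, N m; "grip_width": finger opening in m; "grasp_force": force on a finger pad.
Only numpy, scipy, OpenCV 4.12 (cv2) and the standard library are available. Lean on these libraries where they do the work, as an engineer would, in place of code of your own. Each camera call takes 0.05 s, during which the arm holds its last target. There are 200 camera calls.

## Working session

There is one attempt and no reset: what is moved stays moved. The work goes in short steps, Python scripts to look and compute and a tool call to move; the robot and the scene stay as the last step left them, time stands still between calls to the robot, and variables do not carry over. Pictures are saved under pics/ and viewed, at most 10 in all, crops included, and the job is handed in when it is done.

Besides the shell and the picture viewer there is one more tool, called after "Emit:" in YAML: its name, and indented under it one key for each argument. drive_tool: Moves the arm, as the interface text tells. Its arguments: {"type":"object","properties":{"increments":{"type":"array"}},"required":["increments"]}

```bash
mkdir -p pics; cat > h.py <<'E'
import numpy as np,cv2
from workcell import get_obs,camera,job_done,silhouettes
def save(c,n): cv2.imwrite('pics/'+n,c['image'][:,:,::-1])
def proj(c,P):
    P=np.atleast_2d(P);V=np.array(c['view']);q=P@V[:3,:3].T+V[:3,3]
    s=q[:,:2]/q[:,2:];s=s*(1+c['k1']*(s**2).sum(1,keepdims=True));K=np.array(c['K'])
    return s@K[:2,:2].T+K[:2,2]
def ray(c,uv):
    K=np.array(c['K']);d=(np.array(uv,float)-K[:2,2])/[K[0,0],K[1,1]];s=d.copy()
    for _ in range(30): s=d/(1+c['k1']*(s@s))
    V=np.array(c['view']);R=V[:3,:3];o=-R.T@V[:3,3];v=R.T@np.r_[s,1];return o,v
def atz(c,uv,z):
    o,v=ray(c,uv);return o+v*(z-o[2])/v[2]
E
python3 - <<'E'
from h import *
o=get_obs();print({k:np.round(v,4) for k,v in o.items()})
ims=[]
for n in ['top','side']:
    c=camera(n);save(c,n+'0.png');V=np.array(c['view']);print(n,-V[:3,:3].T@V[:3,3],V[2,:3],c['k1'],np.array(c['K'])[0,0])
    for q in ['module','mount','filter_cube','objective_case','screw_tin','post_clamp','hex_key','pen','nose','lip']:
        for s in silhouettes(q,c)[:2]:
            b=s['bbox'];print(q,round(s['conf'],2),b,np.round(atz(c,[(b[0]+b[2])/2,(b[1]+b[3])/2],0.02),3))
E
```

```text
{'clock': np.float64(0.0), 'joint_pos': array([1.215 , 0.2414, 0.0037, 1.3352, 0.    , 1.5708]), 'joint_vel': array([-0.    ,  0.0005,  0.0005,  0.0012,  0.    , -0.0001]), 'tau': array([-1.00000e-04, -3.72314e+01,  2.52411e+01,  1.69000e-02,
       -0.00000e+00,  0.00000e+00]), 'eef_pos': array([0.1739, 0.4681, 0.2304]), 'tool_rot': array([ 1.770e-01,  9.842e-01, -1.100e-03, -2.000e-04]), 'ft_force': array([-0.5642,  0.1619,  0.2231]), 'ft_torque': array([-0.0236,  0.0186,  0.0255]), 'grasp_force': np.float64(0.0), 'grip_width': np.float64(0.0854)}
top [0.44527118 0.01230046 1.43205985] [ 0.0492632  -0.00217483 -0.99878346] -0.06102504679478974 423.76811301853337
module 0.89 [232.2, 228.4, 255.0, 257.1] [0.421 0.12  0.02 ]
mount 0.96 [239.0, 181.6, 310.6, 217.7] [0.567 0.02  0.02 ]
filter_cube 0.51 [336.4, 224.7, 351.7, 236.2] [ 0.47  -0.213  0.02 ]
objective_case 0.64 [332.9, 156.2, 348.7, 169.8] [ 0.696 -0.199  0.02 ]
objective_case 0.17 [237.4, 185.0, 307.4, 217.4] [0.562 0.028 0.02 ]
screw_tin 0.76 [353.4, 162.5, 376.4, 185.2] [ 0.662 -0.281  0.02 ]
post_clamp 0.43 [343.8, 188.9
[... 324 characters left out ...]
171923806
module 0.88 [212.3, 218.2, 250.1, 243.6] [0.432 0.142 0.02 ]
mount 0.65 [259.9, 205.4, 326.7, 277.4] [0.572 0.024 0.02 ]
filter_cube 0.6 [281.3, 297.4, 308.0, 322.9] [ 0.461 -0.217  0.02 ]
objective_case 0.9 [371.4, 257.2, 388.1, 289.4] [ 0.709 -0.186  0.02 ]
screw_tin 0.72 [370.3, 290.2, 407.0, 323.9] [ 0.658 -0.292  0.02 ]
screw_tin 0.39 [281.0, 297.4, 308.1, 324.2] [ 0.46  -0.219  0.02 ]
post_clamp 0.58 [344.6, 300.3, 357.5, 321.2] [ 0.575 -0.268  0.02 ]
pen 0.59 [201.1, 217.2, 215.0, 224.0] [0.386 0.222 0.02 ]
nose 0.76 [211.9, 218.5, 250.0, 244.0] [0.43 0.14 0.02]
lip 0.93 [213.1, 220.8, 246.6, 242.7] [0.427 0.139 0.02 ]
lip 0.4 [261.9, 206.8, 327.5, 278.3] [0.574 0.017 0.02 ]
```

```bash
python3 - <<'E'
import cv2,numpy as np
a=cv2.imread('pics/top0.png')[140:290,190:390];b=cv2.imread('pics/side0.png')[190:340,195:420]
a=cv2.resize(a,None,fx=2,fy=2,interpolation=3)
a=cv2.resize(a,(390,292));b=cv2.resize(b,(390,260))
cv2.imwrite('pics/comp0.png',np.hstack([cv2.copyMakeBorder(a,0,0,0,5,0),cv2.copyMakeBorder(b,0,32,0,0,0)]))
E
```

```text
(no output)
```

View pics/comp0.png

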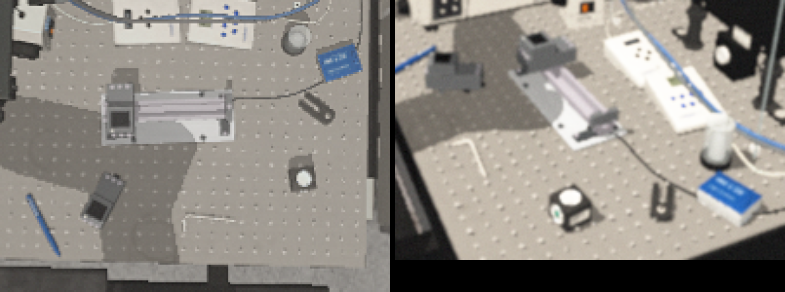

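Emit:
drive_tool:
  increments:
    - [[-5, -38, 0], [0, 0, 0], 1]
    - [[0, -40, 0], [0, 0, 0], 1]
    - [[5, -40, 0], [0, 0, 0], 1]
    - [[20, -35, 0], [0, 0, 0], 1]
    - [[25, -32, 0], [0, 0, 0], 1]
    - [[25, -32, 0], [0, 0, 0], 1]
    - [[25, -32, 0], [0, 0, 0], 1]
    - [[25, -32, 0], [0, 0, 0], 1]

```text
clock: 1.77
eef_pos: [0.2948, 0.1861, 0.2318]
tool_rot: [0.177, 0.984, 0.001, 0.001]
ft_force: [0.2, 0.9, 0.0]
grip_width: 0.0852
grasp_force: 0.0
```

```bash
python3 - <<'E'
from h import *
c=camera('wrist');save(c,'w1.png');V=np.array(c['view']);print(-V[:3,:3].T@V[:3,3],V[:3,:3].round(2),c['k1'],np.array(c['K'])[0,0])
for q in ['module','mount']:
    for s in silhouettes(q,c)[:2]:
        b=s['bbox'];print(q,round(s['conf'],2),b,np.round(atz(c,[(b[0]+b[2])/2,(b[1]+b[3])/2],0.03),3))
E
```

```text
[0.22613057 0.21197662 0.37341995] [[ 0.35  0.94  0.  ]
 [ 0.9  -0.33  0.29]
 [ 0.27 -0.1  -0.96]] -0.05734760522510835 296.24728168146584
module 0.79 [247.4, 251.5, 282.3, 324.1] [0.418 0.127 0.03 ]
mount 0.83 [196.4, 331.9, 299.8, 367.1] [0.504 0.068 0.03 ]
```

View pics/w1.png

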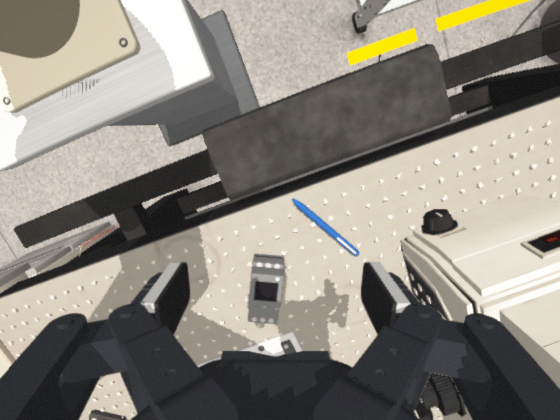

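Emit:
drive_tool:
  increments:
    - [[30, -15, -38], [0, 0, 0], 1]
    - [[30, -15, -38], [0, 0, 0], 1]
    - [[0, 0, 0], [0, 0, 0], 1]
    - [[0, 0, 0], [0, 0, 0], 1]

```text
clock: 2.25
eef_pos: [0.3421, 0.1632, 0.1672]
tool_rot: [0.177, 0.984, -0.001, -0.002]
ft_force: [0.2, -0.4, -0.3]
grip_width: 0.0855
grasp_force: 0.0
```

```bash
cat >> h.py <<'E'
def hulls(c,x,y,yaw,z=.011,pts=False):
    R=np.array([[np.cos(yaw),-np.sin(yaw)],[np.sin(yaw),np.cos(yaw)]]);out=[]
    for x0,x1,y0,y1,z0,z1 in [(-45,45,-20,20,0,28),(-40,5,-20,20,0,48),(-24,-15.5,-17,17,-11,0),(18,27,-11,11,-11,0)]:
        P=np.array([[a,b,d] for a in(x0,x1) for b in(y0,y1) for d in(z0,z1)])/1000.
        P[:,:2]=P[:,:2]@R.T+[x,y];P[:,2]+=z
        out.append(cv2.convexHull(proj(c,P).astype(np.float32)))
    return out
def mask(c,p,z=.011):
    m=np.zeros((1680,2240),np.uint8)
    for h in hulls(c,*p,z=z): cv2.fillConvexPoly(m,np.round(h*4+1.5).astype(np.int32),1)
    return cv2.resize(m.astype(np.float32),(560,420),interpolation=cv2.INTER_AREA)
E
python3 - <<'E'
from h import *
from scipy.optimize import minimize
c=camera('wrist');g=c['image'];print(get_obs()['eef_pos'])
s=silhouettes('module',c)[0];b=s['bbox'];print(s['conf'],b)
reg=s['region'].astype(np.float32)
best=None
for yaw in [-.35,-.35+np.pi,]:
    f=lambda p:((mask(c,[p[0]/100,p[1]/100,p[2]/10])-reg)**2).sum()
    r=minimize(f,[41.8,12.7,yaw*10],method='Nelder-Mead',options=dict(initial_simplex=[[41.8,12.7,yaw*10],[43,12.7,yaw*10],[41.8,13.7,yaw*10],[41.8,12.7,yaw*10+1]],xatol=.01,fatol=.1))
    p=[r.x[0]/100,r.x[1]/100,r.x[2]/10];print(p,r.fun,reg.sum())
    if best is None or r.fun<best[1]: best=(p,r.fun)
im=g[:,:,::-1].copy()
k=4;l,t=int(b[0])-25,int(b[1])-25
crop=cv2.resize(im[t:t+140,l:l+150],None,fx=k,fy=k,interpolation=2)
for h in hulls(c,*best[0])[:2]: cv2.polylines(crop,[np.round((h-[l,t])*k+1.5).astype(np.int32)],True,(0,255,0),1)
cv2.imwrite('pics/w2.png',crop)
E
```

```text
[0.34242907 0.1637855  0.16845386]
0.8 [248.8, 230.1, 295.0, 320.9]
[np.float64(0.42091328622346424), np.float64(0.12599521542739522), np.float64(-0.45419451141931777)] 136.53125 3406.0
[np.float64(0.420550580659257), np.float64(0.1268939614093896), np.float64(2.7089646203499207)] 576.66796875 3406.0
```

View pics/w2.png

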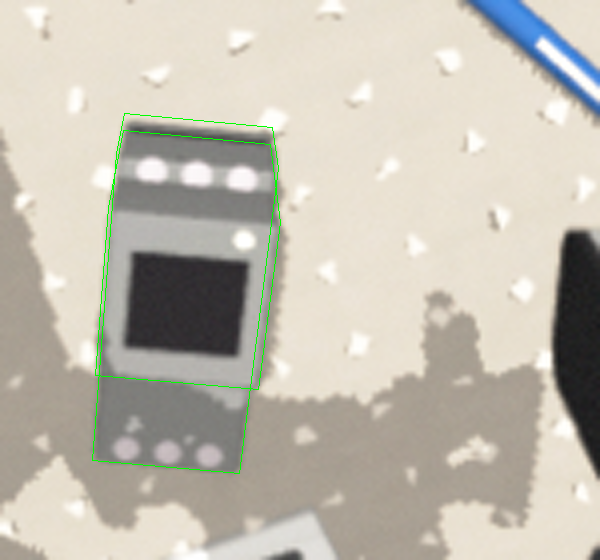

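Emit:
drive_tool:
  increments:
    - [[21, -10, -15], [0, 0, -2.8], 1]
    - [[21, -10, -20], [0, 0, -2.8], 1]
    - [[21, -10, -20], [0, 0, 0], 1]
    - [[0, 0, 0], [0, 0, 0], 1]
    - [[0, 0, 0], [0, 0, 0], 1]
    - [[0, 0, 0], [0, 0, 0], 1]

```text
clock: 2.85
eef_pos: [0.4062, 0.1342, 0.115]
tool_rot: [0.224, 0.975, 0.0, 0.0]
ft_force: [-0.0, 0.2, 0.4]
grip_width: 0.0855
grasp_force: 0.0
```

```bash
python3 - <<'E'
from h import *
from scipy.spatial.transform import Rotation as Ro
o=get_obs();R=Ro.from_quat(o['tool_rot']).as_matrix();print(o['eef_pos'],R.round(4))
y=R[:2,1];a=np.degrees(np.arctan2(y[1],y[0]))-90;print(a,'target',np.degrees(-.454), (np.array([.406,.1333,.027])-o['eef_pos'])*1000)
E
```

```text
[0.4061846  0.13421028 0.11498749] [[-8.997e-01  4.365e-01  9.000e-04]
 [ 4.365e-01  8.997e-01  8.000e-04]
 [-4.000e-04  1.100e-03 -1.000e+00]]
-25.8792084786877 target -26.012283898939376 [ -0.18459962  -0.91028215 -87.98749355]
```

Emit:
drive_tool:
  increments:
    - [[0, -1, -38], [0, 0, 0], 1]
    - [[0, 0, -35], [0, 0, 0], 1]
    - [[0, 0, -15], [0, 0, 0], 1]
    - [[0, 0, 0], [0, 0, 0], 1]
    - [[0, 0, 0], [0, 0, 0], 0]
    - [[0, 0, 0], [0, 0, 0], 0]
    - [[0, 0, 0], [0, 0, 0], 0]
    - [[0, 0, 0], [0, 0, 0], 0]

```text
clock: 3.52
eef_pos: [0.408, 0.1326, 0.0277]
tool_rot: [0.225, 0.974, 0.001, 0.002]
ft_force: [-3.0, 0.4, 33.8]
grip_width: 0.0395
grasp_force: 58.4
```

Emit:
drive_tool:
  increments:
    - [[0, 0, 3], [0, 0, 0], 0]
    - [[0, 0, 10], [0, 0, 0], 0]
    - [[0, 0, 30], [0, 0, 0], 0]
    - [[0, 0, 38], [0, 0, 0], 0]
    - [[0, 0, 38], [0, 0, 0], 0]
    - [[0, 0, 0], [0, 0, 0], 0]
    - [[0, 0, 0], [0, 0, 0], 0]

```text
clock: 4.1
eef_pos: [0.4085, 0.1326, 0.1475]
tool_rot: [0.225, 0.974, 0.002, 0.003]
ft_force: [0.1, -0.3, -3.0]
grip_width: 0.0393
grasp_force: 61.2
```

```bash
python3 - <<'E'
from h import *
o=get_obs();print(o['eef_pos'],o['ft_force'],o['grip_width'])
c=camera('side');save(c,'s3.png')
im=c['image'][180:330,180:380,::-1]
d=camera('top');a=d['image'][165:265,205:345,::-1];save(d,'t3.png')
a=cv2.resize(a,None,fx=4,fy=4,interpolation=2);b=cv2.resize(im,None,fx=3,fy=3,interpolation=2)
w=camera('wrist');save(w,'w3.png')
cv2.imwrite('pics/t3c.png',a)
cv2.imwrite('pics/s3c.png',b)
for s in silhouettes('mount',d)[:1]: np.save('mt.npy',s['region']);print(s['conf'],s['bbox'])
E
```

```text
[0.40845225 0.13261299 0.14747232] [ 0.08384506 -0.32784591 -2.95538534] 0.039309341055541985
0.61 [240.3, 181.9, 312.9, 214.4]
```

View pics/t3c.png

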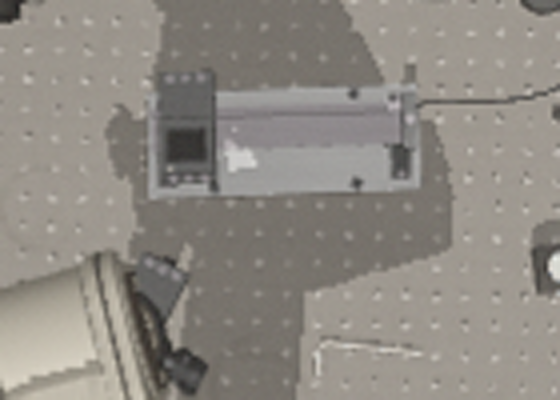

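View pics/s3c.png

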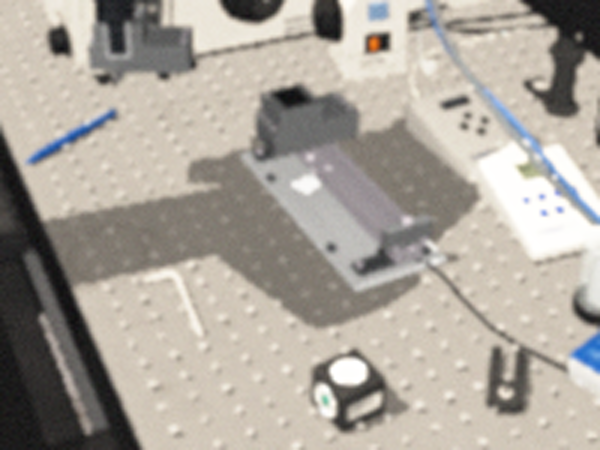

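```bash
python3 - <<'E'
from h import *
d=camera('top');g=d['image'].astype(float).mean(2)
np.set_printoptions(linewidth=220)
for u in (262,272,282,290,298): print(u,g[182:216,u-2:u+3].mean(1).round().astype(int))
for v in (193,198,208,211): print(v,'L',g[v-1:v+2,236:264].mean(0).round().astype(int),'R',g[v-1:v+2,298:316].mean(0).round().astype(int))
np.savez('top.npz',im=d['image'],K=d['K'],k1=d['k1'],view=d['view'])
E
```

```text
262 [116 114 115 119 117 121 160 158 155 149 135 133 118 139 139 145 137 139 148 164 173 184 190 180 177 153 155 155 157 155 155 154 108 129]
272 [114 114 113 114 127 142 159 158 155 145 134 122 134 139 139 138 138 138 138 139 151 157 156 158 156 155 155 155 157 157 158 148 112 119]
282 [114 115 114 112 124 163 159 160 155 143 135 119 140 140 141 139 140 139 140 144 159 159 160 160 159 159 158 159 159 161 157 116 114 116]
290 [115 115 114 112 121 159 146 154 158 140 135 119 139 141 142 139 140 140 141 152 159 160 162 161 161 160 159 160 158 157 157 104 114 117]
298 [120 119 114 114 132 161 160 158 152 137 126 128 140 140 139 137 137 140 141 154 160 160 162 160 160 160 160 159 158 159 155 111 114 116]
193 L [121 132 148 152 161 137 142 137 114  96  93  93  96  97  93  92  93  94  94  95  96  99  86 124 129 129 128 129] R [131 131 131 131 141 141 143  98 134 156 142 127 137 139 149 152 149 159]
198 L [113 115 114 115 115 111 150 144 112 100  83  63  58  59  60  58  58  59  58  53  83  99  73 130 137 137 138 148] R [139 138 137 139 138 138 141 106 125 129 133 143 121 114 115 112 134 150]
208 L [113 114 113 116 123 114 151 158 125  95  91 121 118  97  89 105 110  95  93 109 114  98  85 126 154 156 156 154] R [160 159 160 161 140  97 101 120  95 119 156 166 123 112 115 118 124 118]
211 L [143 146 122 114 114 112 155 159 145 118 114 121 129 129 136 141 142 136 135 141 150 106  74 108 152 159 156 156] R [158 157 156 155 159 155 150 149 149 147 146 147 116 113 116 116 119 117]
```

```bash
python3 - <<'E'
from h import *
d=np.load('top.npz');d={'K':d['K'],'k1':float(d['k1']),'view':d['view']}
def L(pts,z):
    P=np.array([atz(d,p,z)[:2] for p in pts]);k=np.polyfit(P[:,1],P[:,0],1);return k
near=L([(262,213.5),(272,213.4),(282,212.5),(290,212.4),(298,212.5)],.006)
far=L([(262,187.4),(272,186.7),(282,186.35),(290,186.4),(298,186.15)],.006)
rn=L([(272,202),(282,201.3),(290,201.),(298,200.9)],.03)
rf=L([(272,191.3),(282,191.1),(290,190.9),(298,190.7)],.03)
for k in(near,far,rn,rf): print(np.degrees(np.arctan(k[0])),np.polyval(k,0.0))
for u,v,z in[(241.5,211,.006),(241.6,198,.006),(309.6,211,.006),(309.6,198,.006),(258,211,.058),(258.6,193,.058),(304.6,198,.05)]: print(u,v,atz(d,(u,v),z).round(4))
E
```

```text
-3.3718450530679815 0.5240132434601992
-3.2631851557577054 0.6130528140988972
-3.875976281176574 0.5604968408765661
-2.772291241128012 0.5951546060506241
241.5 211 [0.5271 0.1317 0.006 ]
241.6 198 [0.571  0.1326 0.006 ]
309.6 211 [ 0.5328 -0.0979  0.006 ]
309.6 198 [ 0.5768 -0.097   0.006 ]
258 211 [0.5254 0.0737 0.058 ]
258.6 193 [0.5841 0.0733 0.058 ]
304.6 198 [ 0.5723 -0.0773  0.05  ]
```

Emit:
drive_tool:
  increments:
    - [[22, -23, 0], [0, 0, 4.9], 0]
    - [[22, -23, 0], [0, 0, 4.9], 0]
    - [[22, -23, 0], [0, 0, 4.9], 0]
    - [[22, -23, 0], [0, 0, 4.9], 0]
    - [[22, -23, 0], [0, 0, 4.8], 0]
    - [[21, -23, 0], [0, 0, 4.8], 0]
    - [[0, 0, 0], [0, 0, 0], 0]
    - [[0, 0, 0], [0, 0, 0], 0]

```text
clock: 5.02
eef_pos: [0.5373, -0.0072, 0.1428]
tool_rot: [-0.026, 1.0, 0.0, -0.002]
ft_force: [-0.7, 0.5, -2.3]
grip_width: 0.0391
grasp_force: 61.2
```

Emit:
drive_tool:
  increments:
    - [[0, 0, 0], [0.3, -5, 0], 0]
    - [[0, 0, 0], [0.3, -5, 0], 0]
    - [[0, 0, 0], [0.3, -5, 0], 0]
    - [[0, 0, 0], [0.3, -5, 0], 0]
    - [[0, 0, 0], [0, 0, 0], 0]
    - [[0, 0, 0], [0, 0, 0], 0]
    - [[0, 0, 0], [0, 0, 0], 0]

```text
clock: 5.6
eef_pos: [0.5383, -0.0054, 0.1456]
tool_rot: [-0.028, 0.984, 0.006, 0.174]
ft_force: [0.7, 0.3, -1.5]
grip_width: 0.0389
grasp_force: 61.3
```

```bash
cat >> h.py <<'E'
from scipy.spatial.transform import Rotation as Ro
PSI=np.radians(3.3);EDGE=np.array([.5608,-.0051,.030])
M=np.array([[np.cos(PSI),-np.sin(PSI),0],[np.sin(PSI),np.cos(PSI),0],[0,0,1]])
H0=np.array([-14.5,0,16.7])/1000   # TCP in module frame
def state():
    o=get_obs();R=Ro.from_quat(o['tool_rot']).as_matrix()
    Rm=np.column_stack([-R[:,0],R[:,1],-R[:,2]])   # module axes, tool z = -module z
    A=M.T@Rm
    tilt=np.degrees(np.arctan2(A[2,0],A[0,0]));yaw=np.degrees(np.arctan2(A[1,0],A[0,0]));roll=np.degrees(np.arctan2(A[2,1],A[2,2]))
    corner=o['eef_pos']+Rm@(np.array([-.0195,0,0])-H0)
    print('t',round(o['clock'],2),'tcp',o['eef_pos'].round(4),'tilt/yaw/roll',np.round([tilt,yaw,roll],2),'corner-edge mm',((M.T@(corner-EDGE))*1000).round(2),'F',(M.T@o['ft_force']).round(2),'T',(M.T@o['ft_torque']).round(2),'w',o['grip_width'].round(4),o['grasp_force'].round(1))
E
python3 - <<'E'
from h import *
state();print(get_obs()['joint_pos'].round(2))
c=camera('side');b=c['image'][180:310,230:400,::-1];cv2.imwrite('pics/s4.png',cv2.resize(b,None,fx=4,fy=4,interpolation=2))
E
```

```text
Traceback (most recent call last):
  File "h.py", line 35, in state
    print('t',round(o['clock'],2),'tcp',o['eef_pos'].round(4),'tilt/yaw/roll',np.round([tilt,yaw,roll],2),'corner-edge mm',((M.T@(corner-EDGE))*1000).round(2),'F',(M.T@o['ft_force']).round(2),'T',(M.T@o['ft_torque']).round(2),'w',o['grip_width'].round(4),o['grasp_force'].round(1))
                                                                                                                                                                                                                                      ^^^^^^^^^^^^^^^^^^^^^
AttributeError: 'float' object has no attribute 'round'
```

```bash
sed -i "s/o\['grip_width'\].round(4),o\['grasp_force'\].round(1)/round(float(o['grip_width']),4),round(float(o['grasp_force']),1)/" h.py
python3 - <<'E'
from h import *
state();print(get_obs()['joint_pos'].round(2))
c=camera('side');b=c['image'][180:310,230:400,::-1];cv2.imwrite('pics/s4.png',cv2.resize(b,None,fx=4,fy=4,interpolation=2))
E
```

```text
t 5.6 tcp [ 0.5383 -0.0054  0.1456] tilt/yaw/roll [20.02 -0.06  0.09] corner-edge mm [-21.44   1.01  98.22] F [ 0.75  0.23 -1.47] T [-0.01  0.5  -0.01] w 0.0389 61.3
[-0.03  0.13 -0.43  0.66  0.03 -0.08]
```

View pics/s4.png

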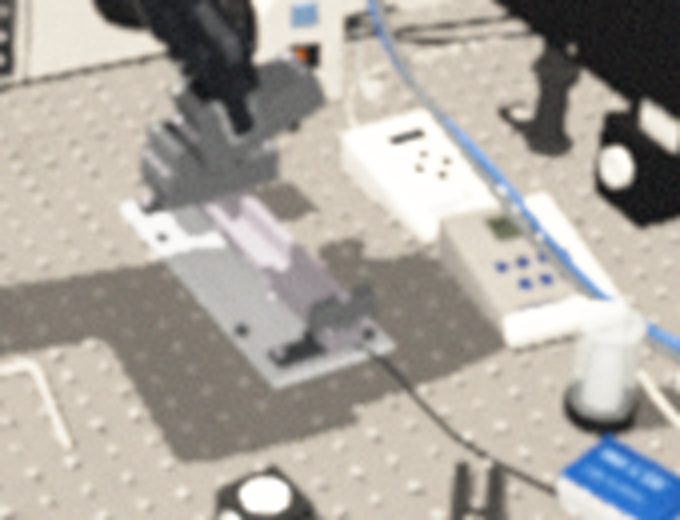

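Emit:
drive_tool:
  increments:
    - [[8, -0.5, -30], [0, 0, 0], 0]
    - [[0, 0, -30], [0, 0, 0], 0]
    - [[0, 0, -20], [0, 0, 0], 0]
    - [[0, 0, -10], [0, 0, 0], 0]
    - [[0, 0, 0], [0, 0, 0], 0]
    - [[0, 0, 0], [0, 0, 0], 0]
    - [[0, 0, 0], [0, 0, 0], 0]

```text
clock: 6.23
eef_pos: [0.5479, -0.0064, 0.0562]
tool_rot: [-0.028, 0.984, 0.005, 0.175]
ft_force: [-0.0, 0.7, -2.6]
grip_width: 0.0392
grasp_force: 61.3
```

```bash
python3 -c "
from h import *
state()"
```

```text
t 6.23 tcp [ 0.5479 -0.0064  0.0562] tilt/yaw/roll [20.18 -0.09  0.07] corner-edge mm [-11.87  -0.57   8.8 ] F [-0.    0.66 -2.65] T [-0.03  0.51  0.02] w 0.0392 61.3
```

Emit:
drive_tool:
  increments:
    - [[-1, 0, -4], [0, 0, 0], 0]
    - [[0, 0, -4], [0, 0, 0], 0]
    - [[0, 0, 0], [0, 0, 0], 0]
    - [[0, 0, 0], [0, 0, 0], 0]
    - [[0, 0, 0], [0, 0, 0], 0]

```text
clock: 6.65
eef_pos: [0.5446, -0.0065, 0.0471]
tool_rot: [-0.028, 0.984, 0.006, 0.174]
ft_force: [-0.2, 1.6, -2.1]
grip_width: 0.0392
grasp_force: 61.3
```

```bash
python3 -c "
from h import *
state()"
```

```text
t 6.65 tcp [ 0.5446 -0.0065  0.0471] tilt/yaw/roll [20.06 -0.1   0.08] corner-edge mm [-15.24  -0.45  -0.31] F [-0.06  1.59 -2.13] T [-0.01  0.56 -0.02] w 0.0392 61.3
```

Emit:
drive_tool:
  increments:
    - [[2, 0, 1], [0, 0, 0], 0]
    - [[0, 0, 0], [0, 0, 0], 0]
    - [[0, 0, 0], [0, 0, 0], 0]

```text
clock: 6.9
eef_pos: [0.547, -0.0065, 0.0482]
tool_rot: [-0.028, 0.984, 0.006, 0.174]
ft_force: [0.9, 0.0, -2.1]
grip_width: 0.0392
grasp_force: 61.3
```

```bash
python3 -c "
from h import *
state()"
```

```text
t 6.9 tcp [ 0.547  -0.0065  0.0482] tilt/yaw/roll [20.09 -0.1   0.08] corner-edge mm [-12.83  -0.57   0.84] F [ 0.88 -0.02 -2.08] T [-0.02  0.55  0.02] w 0.0392 61.3
```

Emit:
drive_tool:
  increments:
    - [[0, 0, 0], [0, 0, 0], 0]
    - [[0, 0, 0], [0, 0, 0], 0]

```text
clock: 7.07
eef_pos: [0.5465, -0.0065, 0.0479]
tool_rot: [-0.028, 0.984, 0.006, 0.174]
ft_force: [-0.8, -0.1, -2.2]
grip_width: 0.0392
grasp_force: 61.3
```

```bash
python3 -c "
from h import *
state()"
```

```text
t 7.07 tcp [ 0.5465 -0.0065  0.0479] tilt/yaw/roll [20.04 -0.1   0.08] corner-edge mm [-13.33  -0.53   0.47] F [-0.84 -0.02 -2.18] T [-0.02  0.52 -0.03] w 0.0392 61.3
```

Emit:
drive_tool:
  increments:
    - [[2, 0.1, 0], [0, 0, 0], 0]
    - [[2, 0.1, 0], [0, 0, 0], 0]
    - [[1, 0.1, 0], [0, 0, 0], 0]
    - [[0, 0, 0], [0, 0, 0], 0]

```text
clock: 7.4
eef_pos: [0.552, -0.0062, 0.048]
tool_rot: [-0.028, 0.984, 0.006, 0.174]
ft_force: [0.6, -0.2, -2.2]
grip_width: 0.0391
grasp_force: 61.3
```

Emit:
drive_tool:
  increments:
    - [[1.5, 0.1, 0], [0, 0, 0], 0]
    - [[1.5, 0.1, 0], [0, 0, 0], 0]
    - [[0, 0, 0], [0, 0, 0], 0]

```text
clock: 7.65
eef_pos: [0.555, -0.006, 0.048]
tool_rot: [-0.028, 0.984, 0.006, 0.174]
ft_force: [0.1, -0.4, -1.9]
grip_width: 0.039
grasp_force: 61.3
```

```bash
python3 -c "
from h import *
state()"
```

```text
t 7.65 tcp [ 0.555 -0.006  0.048] tilt/yaw/roll [20.07 -0.1   0.08] corner-edge mm [-4.84 -0.49  0.56] F [ 0.12 -0.42 -1.91] T [0.   0.54 0.01] w 0.039 61.3
```

Emit:
drive_tool:
  increments:
    - [[1, 0.1, 0], [0, 0, 0], 0]
    - [[1, 0, 0], [0, 0, 0], 0]
    - [[0, 0, 0], [0, 0, 0], 0]

```text
clock: 7.9
eef_pos: [0.5568, -0.0059, 0.0479]
tool_rot: [-0.028, 0.984, 0.006, 0.174]
ft_force: [0.2, 0.7, -2.2]
grip_width: 0.0392
grasp_force: 61.3
```

Emit:
drive_tool:
  increments:
    - [[1, 0.1, 0], [0, 0, 0], 0]
    - [[1, 0, 0], [0, 0, 0], 0]
    - [[0, 0, 0], [0, 0, 0], 0]

```text
clock: 8.15
eef_pos: [0.5585, -0.0057, 0.0478]
tool_rot: [-0.028, 0.984, 0.006, 0.174]
ft_force: [-0.5, 0.1, -2.2]
grip_width: 0.0393
grasp_force: 61.3
```

```bash
python3 -c "
from h import *
state()"
```

```text
t 8.15 tcp [ 0.5585 -0.0057  0.0478] tilt/yaw/roll [20.02 -0.1   0.08] corner-edge mm [-1.31 -0.49  0.36] F [-0.47  0.16 -2.19] T [0.01 0.63 0.01] w 0.0393 61.3
```

Emit:
drive_tool:
  increments:
    - [[1, 0.1, 0], [0, 0, 0], 0]
    - [[0, 0, 0], [0, 0, 0], 0]

```text
clock: 8.32
eef_pos: [0.5587, -0.0057, 0.0474]
tool_rot: [-0.028, 0.985, 0.006, 0.173]
ft_force: [-2.7, 0.2, -1.2]
grip_width: 0.0392
grasp_force: 61.6
```

Emit:
drive_tool:
  increments:
    - [[1, 0.1, 0], [0, 0, 0], 0]
    - [[0, 0, 0], [0, 0, 0], 0]

```text
clock: 8.48
eef_pos: [0.5589, -0.0057, 0.0471]
tool_rot: [-0.028, 0.985, 0.005, 0.172]
ft_force: [-5.4, -0.8, 0.8]
grip_width: 0.039
grasp_force: 61.9
```

Emit:
drive_tool:
  increments:
    - [[1, 0.1, 0], [0, 0, 0], 0]
    - [[0, 0, 0], [0, 0, 0], 0]

```text
clock: 8.65
eef_pos: [0.5591, -0.0056, 0.0467]
tool_rot: [-0.027, 0.985, 0.005, 0.172]
ft_force: [-7.1, -1.2, 2.3]
grip_width: 0.039
grasp_force: 62.1
```

Emit:
drive_tool:
  increments:
    - [[-2, -0.1, 0], [0, 0, 0], 0]
    - [[0, 0, 1.5], [0, 0, 0], 0]
    - [[0, 0, 1], [0, 0, 0], 0]
    - [[0, 0, 0], [0, 0, 0], 0]

```text
clock: 8.98
eef_pos: [0.5586, -0.0056, 0.0487]
tool_rot: [-0.028, 0.985, 0.006, 0.173]
ft_force: [3.1, -0.3, -14.3]
grip_width: 0.0392
grasp_force: 64.1
```

```bash
python3 -c "
from h import *
state()"
```

```text
t 8.98 tcp [ 0.5586 -0.0056  0.0487] tilt/yaw/roll [19.88 -0.1   0.09] corner-edge mm [-1.21 -0.32  1.32] F [  3.03  -0.5  -14.33] T [-0.06  0.7   0.04] w 0.0392 64.1
```

Emit:
drive_tool:
  increments:
    - [[0.5, 0, -1.5], [0, 0, 0], 0]
    - [[0.5, 0, -0.7], [0, 0, 0], 0]
    - [[0.6, 0, 0], [-0.1, 2, 0], 0]
    - [[0.6, 0, 0], [-0.1, 2, 0], 0]
    - [[0, 0, 0], [0, 0, 0], 0]

```text
clock: 9.4
eef_pos: [0.5611, -0.0055, 0.0481]
tool_rot: [-0.028, 0.99, 0.005, 0.138]
ft_force: [-6.2, -0.5, 0.6]
grip_width: 0.039
grasp_force: 66.4
```

```bash
python3 -c "
from h import *
state()"
```

```text
t 9.4 tcp [ 0.5611 -0.0055  0.0481] tilt/yaw/roll [15.84 -0.1   0.12] corner-edge mm [ 0.05 -0.36  0.63] F [-6.2  -0.18  0.59] T [0.01 1.61 0.05] w 0.039 66.4
```

Emit:
drive_tool:
  increments:
    - [[0, 0, 0], [-0.1, 2, 0], 0]
    - [[0.5, 0, -0.2], [-0.1, 2, 0], 0]
    - [[0, 0, 0], [0, 0, 0], 0]

```text
clock: 9.65
eef_pos: [0.5627, -0.0055, 0.0482]
tool_rot: [-0.028, 0.994, 0.004, 0.104]
ft_force: [-4.5, 0.3, -1.7]
grip_width: 0.0391
grasp_force: 66.0
```

```bash
python3 -c "
from h import *
state()"
```

```text
t 9.65 tcp [ 0.5627 -0.0055  0.0482] tilt/yaw/roll [11.98 -0.11  0.13] corner-edge mm [ 0.42 -0.49  0.84] F [-4.47  0.57 -1.74] T [0.03 1.17 0.01] w 0.0391 66.0
```

Emit:
drive_tool:
  increments:
    - [[0.3, 0, -0.4], [-0.1, 2, 0], 0]
    - [[0.5, 0, -0.4], [-0.1, 2, 0], 0]
    - [[0, 0, 0], [0, 0, 0], 0]

```text
clock: 9.9
eef_pos: [0.5641, -0.0054, 0.0482]
tool_rot: [-0.028, 0.997, 0.003, 0.071]
ft_force: [-6.0, 0.2, 5.2]
grip_width: 0.0389
grasp_force: 66.8
```

```bash
python3 -c "
from h import *
state()"
```

```text
t 9.9 tcp [ 0.5641 -0.0054  0.0482] tilt/yaw/roll [ 8.11 -0.1   0.16] corner-edge mm [ 0.69 -0.48  0.95] F [-5.99  0.59  5.19] T [0.14 1.24 0.07] w 0.0389 66.8
```

Emit:
drive_tool:
  increments:
    - [[0.3, 0, -0.3], [-0.1, 2, 0], 0]
    - [[0.3, 0, -0.3], [-0.1, 2, 0], 0]
    - [[0, 0, 0], [0, 0, 0], 0]

```text
clock: 10.15
eef_pos: [0.5656, -0.0054, 0.0478]
tool_rot: [-0.028, 0.999, 0.003, 0.037]
ft_force: [-2.7, 0.1, 4.7]
grip_width: 0.0392
grasp_force: 66.5
```

```bash
python3 -c "
from h import *
state()"
```

```text
t 10.15 tcp [ 0.5656 -0.0054  0.0478] tilt/yaw/roll [ 4.23 -0.11  0.17] corner-edge mm [ 1.05 -0.55  0.81] F [-2.7   0.27  4.73] T [0.07 0.56 0.08] w 0.0392 66.5
```

Emit:
drive_tool:
  increments:
    - [[0.4, 0, -0.3], [-0.1, 2, 0], 0]
    - [[0.4, 0, -0.3], [-0.1, 2, 0], 0]
    - [[0, 0, 0], [0, 0, 0], 0]

```text
clock: 10.4
eef_pos: [0.5668, -0.0055, 0.0471]
tool_rot: [-0.028, 1.0, 0.002, 0.002]
ft_force: [-2.4, 0.9, 6.0]
grip_width: 0.0394
grasp_force: 66.6
```

```bash
python3 - <<'E'
from h import *
state()
c=camera('side');b=c['image'][190:290,240:370,::-1];b=cv2.resize(b,None,fx=6,fy=6,interpolation=2)
cv2.imwrite('pics/s5.png',b)
w=camera('wrist');save(w,'w5.png')
E
```

```text
t 10.4 tcp [ 0.5668 -0.0055  0.0471] tilt/yaw/roll [ 0.29 -0.11  0.18] corner-edge mm [ 1.06 -0.7   0.41] F [-2.32  1.08  6.  ] T [0.01 0.24 0.03] w 0.0394 66.6
```

View pics/s5.png

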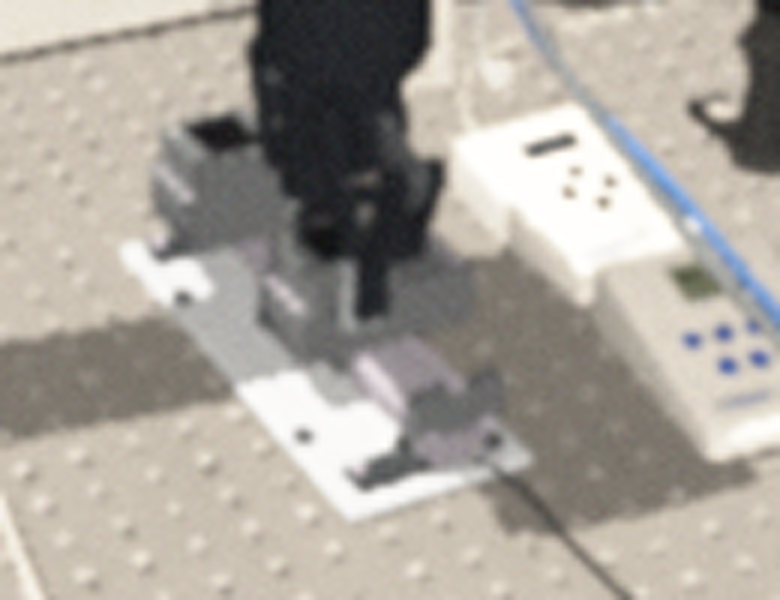

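Emit:
drive_tool:
  increments:
    - [[0, 0, 0], [0, 0, 0], 1]
    - [[0, 0, 0], [0, 0, 0], 1]
    - [[0, 0, 0], [0, 0, 0], 1]
    - [[0, 0, 0], [0, 0, 0], 1]

```text
clock: 10.83
eef_pos: [0.5644, -0.0056, 0.0459]
tool_rot: [-0.028, 1.0, 0.002, 0.0]
ft_force: [0.4, -0.1, 0.2]
grip_width: 0.0843
grasp_force: 0.0
```

Emit:
drive_tool:
  increments:
    - [[0, 0, 20], [0, 0, 0], 1]
    - [[0, 0, 30], [0, 0, 0], 1]
    - [[0, 0, 30], [0, 0, 0], 1]
    - [[0, 0, 0], [0, 0, 0], 0]
    - [[30, 2, 0], [0, 0, 0], 0]
    - [[14, 1, 0], [0, 0, 0], 0]
    - [[0, 0, 0], [0, 0, 0], 0]
    - [[0, 0, 0], [0, 0, 0], 0]

```text
clock: 11.5
eef_pos: [0.6083, -0.0025, 0.1252]
tool_rot: [-0.028, 1.0, 0.002, -0.0]
ft_force: [0.4, 0.3, -0.2]
grip_width: 0.0257
grasp_force: 0.0
```

```bash
python3 - <<'E'
from h import *
state()
c=camera('side');b=c['image'][190:290,240:370,::-1];b=cv2.resize(b,None,fx=6,fy=6,interpolation=2)
P=EDGE+M@np.array([.0195-.001,-.0005,0])
for h in hulls(c,P[0],P[1],PSI,z=.030)[:2]: cv2.polylines(b,[np.round((h-[240,190])*6+2.5).astype(np.int32)],True,(0,255,0),1)
cv2.imwrite('pics/s6.png',b)
E
```

```text
t 11.5 tcp [ 0.6083 -0.0025  0.1252] tilt/yaw/roll [-0.04 -0.11  0.2 ] corner-edge mm [42.57 -0.11 78.45] F [ 0.37  0.32 -0.15] T [-0.04  0.01 -0.05] w 0.0257 0.0
```

View pics/s6.png

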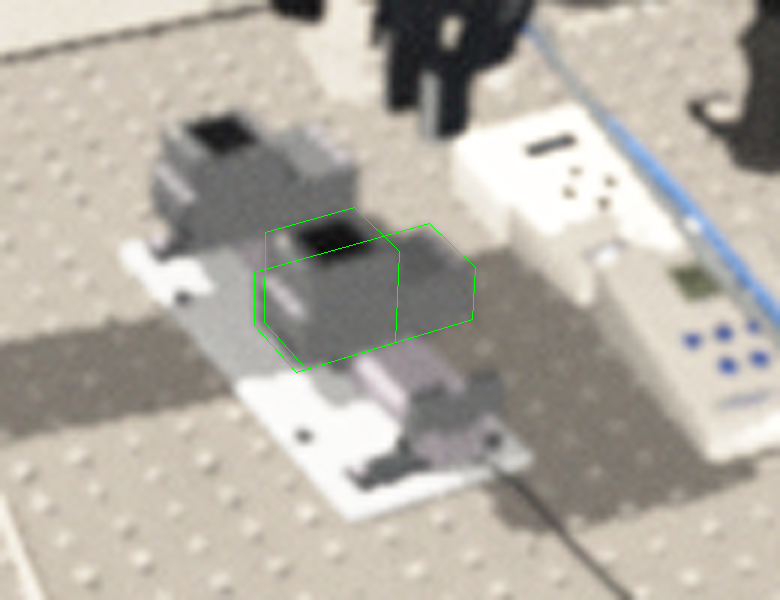

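Emit:
drive_tool:
  increments:
    - [[0, 0, -25], [0, 0, 0], 0]
    - [[0, 0, -22], [0, 0, 0], 0]
    - [[0, 0, -3], [0, 0, 0], 0]
    - [[0, 0, 0], [0, 0, 0], 0]

```text
clock: 11.88
eef_pos: [0.6057, -0.0027, 0.074]
tool_rot: [-0.028, 1.0, 0.002, -0.003]
ft_force: [-0.2, 0.0, -0.3]
grip_width: -0.0001
grasp_force: 0.0
```

Emit:
drive_tool:
  increments:
    - [[0, 0, -3], [0, 0, 0], 0]
    - [[0, 0, -3], [0, 0, 0], 0]
    - [[0, 0, -3], [0, 0, 0], 0]
    - [[0, 0, 0], [0, 0, 0], 0]

```text
clock: 12.22
eef_pos: [0.6086, -0.0026, 0.0672]
tool_rot: [-0.028, 1.0, 0.002, 0.0]
ft_force: [0.7, 0.5, 0.1]
grip_width: 0.0003
grasp_force: 0.0
```

Emit:
drive_tool:
  increments:
    - [[0, 0, -2], [0, 0, 0], 0]
    - [[0, 0, -2], [0, 0, 0], 0]
    - [[0, 0, -1], [0, 0, 0], 0]
    - [[0, 0, 0], [0, 0, 0], 0]

```text
clock: 12.55
eef_pos: [0.6082, -0.0026, 0.0617]
tool_rot: [-0.028, 1.0, 0.002, -0.0]
ft_force: [0.6, 0.4, -0.1]
grip_width: 0.0001
grasp_force: 0.0
```

Emit:
drive_tool:
  increments:
    - [[0, 0, -1.5], [0, 0, 0], 0]
    - [[0, 0, -1.5], [0, 0, 0], 0]
    - [[0, 0, 0], [0, 0, 0], 0]

```text
clock: 12.8
eef_pos: [0.6082, -0.0026, 0.0585]
tool_rot: [-0.028, 1.0, 0.002, -0.0]
ft_force: [0.2, -0.8, -0.5]
grip_width: 0.0001
grasp_force: 0.0
```

Emit:
drive_tool:
  increments:
    - [[0, 0, -1], [0, 0, 0], 0]
    - [[0, 0, -1], [0, 0, 0], 0]
    - [[0, 0, 0], [0, 0, 0], 0]

```text
clock: 13.05
eef_pos: [0.6092, -0.0026, 0.0579]
tool_rot: [-0.028, 1.0, 0.002, 0.001]
ft_force: [-0.4, -0.6, 4.5]
grip_width: 0.0004
grasp_force: 2.4
```

Emit:
drive_tool:
  increments:
    - [[0, 0, -1], [0, 0, 0], 0]
    - [[0, 0, 0], [0, 0, 0], 0]

```text
clock: 13.22
eef_pos: [0.61, -0.0025, 0.0576]
tool_rot: [-0.028, 1.0, 0.002, 0.002]
ft_force: [-0.3, -0.1, 7.2]
grip_width: 0.0003
grasp_force: 3.4
```

Emit:
drive_tool:
  increments:
    - [[0, 0, 10], [0, 0, 0], 0]
    - [[0, 0, 35], [0, 0, 0], 0]
    - [[0, 0, 40], [0, 0, 0], 0]
    - [[-30, 0, 25], [0, 0, 0], 0]
    - [[-40, 0, 10], [0, 0, 0], 0]
    - [[-40, 0, 0], [0, 0, 0], 0]
    - [[-40, 0, 0], [0, 0, 0], 0]
    - [[-40, 0, 0], [0, 0, 0], 0]

```text
clock: 13.88
eef_pos: [0.4164, -0.0026, 0.1762]
tool_rot: [-0.028, 1.0, 0.002, 0.0]
ft_force: [-1.2, -0.8, 1.7]
grip_width: -0.0001
grasp_force: 0.0
```

Emit:
drive_tool:
  increments:
    - [[-30, 0, 0], [0, 0, 0], 0]
    - [[0, 0, 0], [0, 0, 0], 0]
    - [[0, 0, 0], [0, 0, 0], 0]

```text
clock: 14.13
eef_pos: [0.3869, -0.0026, 0.1765]
tool_rot: [-0.028, 1.0, 0.002, 0.0]
ft_force: [0.3, 0.3, 0.0]
grip_width: 0.0001
grasp_force: 0.0
```

```bash
python3 - <<'E'
from h import *
state()
c=camera('top');P=EDGE+M@np.array([.0195-.001,-.0005,0])
b=cv2.resize(c['image'][175:225,230:320,::-1],None,fx=8,fy=8,interpolation=2)
for h in hulls(c,P[0],P[1],PSI,z=.030)[:2]: cv2.polylines(b,[np.round((h-[230,175])*8+3.5).astype(np.int32)],True,(0,255,0),1)
cv2.imwrite('pics/t7.png',b)
E
```

```text
t 14.13 tcp [ 0.3869 -0.0026  0.1765] tilt/yaw/roll [ 0.04 -0.12  0.19] corner-edge mm [-178.42   12.57  129.75] F [0.27 0.27 0.05] T [-0.06 -0.07  0.01] w 0.0001 0.0
```

View pics/t7.png

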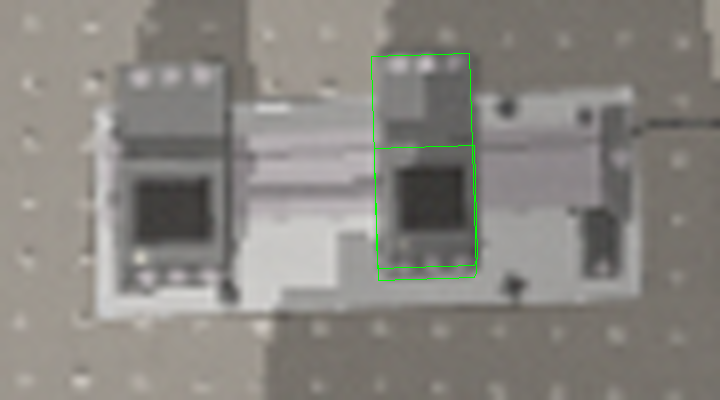

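```bash
python3 - <<'E'
from h import *
np.set_printoptions(linewidth=220)
c=camera('top');g=c['image'].astype(float).mean(2)
for v0,v1 in((198,202),(185,190),(190,193)): print(v0,[(u,int(x)) for u,x in zip(range(254,314),g[v0:v1,254:314].mean(0)) if u<262 or 273<u<294 or u>302])
MC=np.array([.5675,.0174,0])
for u,v,z in[(258.9,200,.078),(277.4,200,.078),(289.5,200,.078),(305.3,193,.05)]: print(u,(M.T@(atz(c,(u,v),z)-MC)*1000).round(1))
E
```

```text
198 [(254, 62), (255, 58), (256, 104), (257, 133), (258, 88), (259, 128), (260, 136), (261, 153), (274, 160), (275, 164), (276, 166), (277, 140), (278, 131), (279, 98), (280, 62), (281, 55), (282, 55), (283, 56), (284, 56), (285, 54), (286, 54), (287, 52), (288, 89), (289, 98), (290, 137), (291, 143), (292, 141), (293, 141), (303, 122), (304, 121), (305, 97), (306, 96), (307, 96), (308, 98), (309, 140), (310, 120), (311, 112), (312, 112), (313, 113)]
185 [(254, 131), (255, 131), (256, 128), (257, 132), (258, 98), (259, 126), (260, 133), (261, 131), (274, 155), (275, 156), (276, 158), (277, 135), (278, 126), (279, 127), (280, 126), (281, 127), (282, 128), (283, 104), (284, 97), (285, 99), (286, 98), (287, 98), (288, 98), (289, 110), (290, 140), (291, 142), (292, 114), (293, 97), (303, 125), (304, 139), (305, 127), (306, 123), (307, 127), (308, 140), (309, 116), (310, 112), (311, 112), (312, 111), (313, 112)]
190 [(254, 117), (255, 117), (256, 117), (257, 120), (258, 92), (259, 138), (260, 147), (261, 159), (274, 167), (275, 168), (276, 170), (277, 144), (278, 106), (279, 98), (280, 98), (281, 101), (282, 98), (283, 97), (284, 98), (285, 98), (286, 93), (287, 93), (288, 91), (289, 104), (290, 137), (291, 144), (292, 143), (293, 142), (303, 121), (304, 130), (305, 95), (306, 92), (307, 95), (308, 108), (309, 101), (310, 104), (311, 100), (312, 103), (313, 102)]
258.9 [-4.8 53.9 78. ]
277.4 [-6.7 -5.4 78. ]
289.5 [ -8.  -44.2  78. ]
305.3 [ 15.7 -97.7  50. ]
```

```bash
python3 -c "
from h import *
print(job_done())"
```

```text
the job is handed in; nothing more can be done
None
```

The module is on the rail, lip hooked and sprung foot snapped under the far edge. It sits flat: a light press met the shoulder at seated height, 58 mm above the table. It sits about 2 mm off the exact middle of the free stretch, towards the end clamp, which I left uncorrected. Wrist force while fitting peaked at about 14 N of the readings taken, and I handed the job in at about 14 s.

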